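Snap a push-button cartridge home with a pipe nipple

TASK

Take the galvanized pipe nipple standing on the bench, slip its end over the red button and use it to press the cream-coloured push-button cartridge straight down into its bakelite housing until it has clicked in under the brass catches, then keep bearing down on it steadily with about 17 N (at most 24 N) for a good second and a half so the gasket underneath beds. Press only through the nipple: neither the gripper may touch the cartridge nor anything push on the red button. Then stand the nipple upright on the bench top again, let go, and leave the elbows, valve wheel and radiator key undisturbed.

Things in the scene. Friction and masses are not known exactly. Their poses are not given: they have to be found in the camera images.
- nipple: Galvanized pipe nipple, the pusher: straight steel tube, outside diameter 33.4 mm, bore 26.6 mm, 90 mm long, about 0.22 kg (varies), dark threads at both ends, standing upright loose on the bench among the bystanders, places vary. Origin: centre of its lower end face; z up along the tube. An 80 N grip some 60 mm above the lower end carries it without slipping.
- cartridge: Cream-coloured round push-button cartridge, 80 g, lying loose and upright in the housing's mouth, propped on the catches. Origin: centre of the underside, z up. Cone from 32 mm diameter to 42 mm at 9 mm up, flange 42 mm wide to a shoulder at 11 mm, neck 34 mm wide to its flat face at 24 mm. At the start the face is about 12 mm above the housing's top.
- face (a point): Centre of the cartridge's flat top face, at the foot of the red button, z up. The ring of face around the button (18 to 34 mm diameter) takes the nipple's end. Latched, the face stands from 2 mm above to 2 mm below the housing's top; how deep it ends varies from housing to housing.
- button: The red push button on the cartridge: disc 18 mm diameter standing 5 mm above the cartridge's flat face, fixed to the cartridge. Origin: centre of its underside, in the plane of that face. The nipple's bore clears it by 4 mm all round. Must not be pushed on.
- housing: Brown bakelite block 80 x 80 x 45 mm on a steel bracket with a 115 x 115 x 6 mm base plate and two cheeks, fixed to the bench (position and yaw vary). Flat top 80 mm above the bench, with a round vertical recess 44 mm in diameter in its middle. Origin: centre of the bracket's underside, on the bench; z up.
- mouth (a point): Centre of the recess's mouth, in the plane of the housing's top, 80 mm above the bench; z up. Deep in the recess is a hidden sprung gasket, about 9 N per mm: the cartridge's underside meets it somewhere from 21.5 to 25.5 mm below the mouth, different in each housing and known only by feel.
- catch0 (a joint): One of four brass spring catches around the recess, 8 mm wide, 4 mm thick, 7 to 11 mm below the housing's top, standing 3.5 mm into the recess. Value: how far it is pushed outwards, m: 0 at rest, about 0.0025 as the cartridge's flange passes, 0 again once the cartridge has clicked in below it.
- catch1 (a joint): Second catch, like catch0. Pressing the cartridge down, resistance climbs to about 9 to 13 N over the first 5 mm as the flange spreads the catches, then drops to a few newtons as the flange slides past.
- catch2 (a joint): Third catch, like catch0. The click comes after about 10 mm of travel, when the cartridge's underside is 22 mm below the housing's top; beyond it the gasket's resistance rises steeply.
- catch3 (a joint): Fourth catch, like catch0.
- elbow_a: Bystander: copper sweat elbow, 90 degrees, 25 mm thick, about 55 mm across, lying on the bench. Origin at bench level near its bend.
- elbow_b: Bystander: a second copper sweat elbow like the first.
- wheel: Bystander: red-painted valve wheel, 84 mm across, 14 mm high, lying flat. Origin: centre of its underside.
- key: Bystander: brass radiator key, 60 mm long, 36 mm wide, 12 mm high, lying on the bench beyond the housing. Origin: bench level, near its middle.
Things that resemble listed ones, but are neither listed nor needed, are in the scene too. Of the things that look like the nipple, take the one that is nearest to the robot's base at the start.

How it is judged:
By the outcome, as a careful person would: the job done as asked, in the order asked, and still so for the second after the job is handed in, with the robot touching nothing.
It also fails if it takes over 64 s, if anything falls off the work surface, if the arm or the gripper's body presses on something with over 40 N, if the wrist force passes 120 N, or if a joint passes its speed limit or range.

ROBOT

A 6-joint arm with a two-finger parallel gripper is mounted at the origin on the work surface. World frame = base frame: x ahead of the robot, y to its left, z up, the work surface at z = 0. Lengths are in mm, angles in rad, forces in N, time in s.
With the tool pointing down it reaches from about 375 to 825 mm from the base axis. Payload 5.5 kg.
Tool frame: the origin (TCP) lies on the centre line of the jaws, within the pads' length; the fingertips stand 8 mm ahead of it and the grasp point (between the pads) lies 11 mm behind it (robot.tcp_to_tips is the distance from the TCP to the fingertips, in mm); z points along the fingers, y is the line along which they close (so a half turn about z gives the same grasp; the last joint's range is limited). The gripper opens to 85 mm and grips with 20 to 120 N. Pads are 22 mm wide; open, the fingers measure 114 mm over their backs; the gripper's body (76 mm by 85 mm) begins 54 mm behind the grasp point. The pads swing forward as they close: fully open they stand 13 mm farther back than shut.
Start: joints at [1.206, 0.314, -0.047, 1.21, 0, 1.571], TCP at [214.054, 560.514, 239.299] pointing down, gripper open.
Joint ranges: [-2.67, 2.67], [-0.69, 1.73], [-1.03, 1.25], [-2.08, 2.16], [-1.42, 1.45], [-3.14, 3.14]. Speed limits (rad/s): [2.39, 2.39, 3.01, 3.14, 3.14, 3.14].

INTERFACE

Orientations are given as a rotation vector (axis times angle).
In Python, from plant import robot gives the robot as it stands.
- The arm moves only by the tool move_arm, never from a script. Its arguments are lists of equal length, an entry for each row: "delta_rot": the turn, a rotation vector about the tool's x, y, z each as a share of 120 degrees, from -1 to 1, a list of three; "delta_pos": the shift along the tool's x, y, z each as a share of 0.2 m, from -1 to 1, a list of three; "claw": the opening in per cent of the stroke, from 0 (shut) to 100 (fully open). In form: {"delta_rot": [[ax, ay, az], ...], "delta_pos": [[x, y, z], ...], "claw": [claw, ...]}. A call has exactly 10 rows; each row shifts and turns the commanded pose from where the row before left it, along the tool's axes as they then stand; what a row does not reach is not made up. A row lasts 1/10 s, in which the tool goes at most 50 mm and 8.59 degrees, less where a joint would pass 70% of its speed; a pose out of reach is approached as far as the arm can. A call with a number of a shift or a turn outside -1 to 1 is refused whole. A call with a gripper value outside its range is refused whole. The fingers move at their own pace and stop on an object; the grip force is fixed at half the most. Time passes only in rows, so rows that do not move let the fingers close, or fill a call up. It gives the time, the measured TCP pose, the force, the opening and the grip force at its end, in the units of the state.
- robot.state(): the state, without advancing time (a new reading comes with each control period).
- robot.grab_frame(name): name is "scene" or "top" or "wrist"; returns a dict with "pixels" (400x640x3 uint8, red, green, blue), "z_map" (400x640 float32, mm along the optical axis (not along the pixel's ray), 0 where there is no reading), "intrinsics" (3x3 intrinsics, pixels), "extrinsics" (4x4, takes a point from world to camera coordinates). Camera axes: x right, y down, z forward; pixel columns grow to the right and rows downward; lengths in mm; the calibration is good to about 2 mm. A picture is of the moment at which its call begins.
- robot.hand_in(): hands the job in; it is judged then, once.
Trained networks look in the newest picture that a camera, given by its name, has taken for a name from the list of things; names that differ only in an ending like _2 or _b are one class to them, and where a whole thing is asked for, a point or a joint stands for the part that bears it (a point fixed in the world has none). Each returns a list of dicts, best first, with "confidence" (0 to 1); they miss things now and then, are a little off and sometimes report something else, mostly with a low value. They report only what shows in the picture. A call takes as long as a camera call. They do not tell look-alikes from the thing itself.
- robot.cut_out(target, camera): "pixels" (400x640 bool, what is visible of it) and "bbox" ([left, top, right, bottom] in pixels, round what is visible of it).
The state is a dict: "t": time; "qpos": joint angles; "joint_velocities": joint speeds; "joint_torque": joint torques, N m; "ee_pos": TCP position; "tcp_rot": TCP orientation; "ft_force": force on the tool from outside, world axes, zero at the start; "ft_torque": the same for the moment, N m; "opening": finger opening in mm; "gripper_force": force on a finger pad.
Only numpy, scipy, OpenCV 4.12 (cv2) and the standard library are available. Lean on these libraries where they do the work, as an engineer would, in place of code of your own. Each camera call takes 0.05 s, during which the arm holds its last target. There are 200 camera calls.

## Working session

There is one attempt and no reset: what is moved stays moved. The work goes in short steps, Python scripts to look and compute and a tool call to move; the robot and the scene stay as the last step left them, time stands still between calls to the robot, and variables do not carry over. Pictures are saved under pics/ and viewed, at most 10 in all, crops included, and the job is handed in when it is done.

Besides the shell and the picture viewer there is one more tool, called in YAML: its name, and indented under it one key for each argument. move_arm: Moves the arm, as the interface text tells. Shift numbers are shares of 0.2 m and turn numbers shares of 120 degrees, none past 1 either way. Its arguments: {"type":"object","properties":{"delta_rot":{"type":"array"},"delta_pos":{"type":"array"},"claw":{"type":"array"}},"required":["delta_rot","delta_pos","claw"]}

```bash
mkdir -p pics; cat > h.py <<'E'
import numpy as np, cv2
from plant import robot
def pts(f,mask):
    v,u=np.nonzero(mask&(f["z_map"]>0)); z=f["z_map"][v,u]
    K=f["intrinsics"]; c=np.stack([(u-K[0,2])/K[0,0]*z,(v-K[1,2])/K[1,1]*z,z],1)
    E=np.linalg.inv(f["extrinsics"]); return c@E[:3,:3].T+E[:3,3]
def save(f,n,box=None,s=1):
    p=f["pixels"][:,:,::-1]
    if box: p=p[box[1]:box[3],box[0]:box[2]]
    cv2.imwrite("pics/"+n,cv2.resize(p,None,fx=s,fy=s,interpolation=cv2.INTER_CUBIC))
E
python3 - <<'E'
from h import *
for c in ("top","scene"):
    f=robot.grab_frame(c); save(f,c+"1.png")
    for n in ("nipple","cartridge","button","housing","elbow_a","wheel","key"):
        for d in robot.cut_out(n,c):
            p=pts(f,d["pixels"]); 
            if len(p): print(c,n,round(d["confidence"],2),d["bbox"],"med",np.median(p,0).round(0),"lo",np.percentile(p,2,axis=0).round(0),"hi",np.percentile(p,98,axis=0).round(0))
print(robot.state())
E
```

```text
top nipple 0.7 [436.1, 226.7, 465.6, 239.3] med [ 517. -425.   60.] lo [ 501. -447.    3.] hi [ 532. -416.   91.]
top nipple 0.69 [379.3, 231.5, 402.7, 247.1] med [ 504. -290.   61.] lo [ 489. -307.    4.] hi [ 519. -277.   91.]
top nipple 0.62 [413.4, 178.4, 445.7, 200.5] med [ 614. -383.   60.] lo [ 599. -403.    3.] hi [ 628. -372.   91.]
top nipple 0.19 [306.4, 202.5, 336.0, 221.4] med [ 579. -141.   22.] lo [ 553. -165.   13.] hi [ 597. -105.   27.]
top cartridge 0.84 [210.3, 247.8, 236.2, 263.4] med [481.  81.  91.] lo [461.  65.  76.] hi [498. 101.  98.]
top housing 0.58 [206.6, 223.3, 259.4, 284.2] med [483.  67.  72.] lo [420.  25.   1.] hi [540. 129.  82.]
top elbow_a 0.78 [315.5, 235.5, 340.2, 259.6] med [ 482. -142.   22.] lo [ 461. -175.    1.] hi [ 520. -123.   26.]
top elbow_a 0.71 [306.3, 203.3, 335.7, 223.6] med [ 580. -139.   22.] lo [ 553. -164.   17.] hi [ 597. -105.   27.]
top key 0.66 [202.6, 141.7, 224.5, 163.0] med [734. 126.  10.] lo [703. 103.  -2.] hi [755. 148.  14.]
scene nipple 0.84 [189.3, 191.7, 207.3, 228.4] med [ 628. -384.   56.] lo [ 603. -403.    
[... 1138 characters left out ...]
05.   26.]
{'t': 0.8, 'qpos': array([ 1.20597819e+00,  3.13474934e-01, -4.71126569e-02,  1.21021262e+00,
        2.50148192e-05,  1.57080774e+00]), 'joint_velocities': array([-0.00028054,  0.00260862,  0.0003855 , -0.00112941,  0.00218727,
       -0.000951  ]), 'joint_torque': array([ 1.28468371e-03, -5.39384615e+01,  3.40037119e+01,  1.12634138e-03,
        1.59104607e-04,  2.87796389e-06]), 'ee_pos': array([214.05446565, 560.50132884, 239.30897396]), 'tcp_rot': array([-5.69895426e-01, -3.08944406e+00, -1.12802937e-06]), 'ft_force': array([-0.08727411,  0.26179606, -0.44771119]), 'ft_torque': array([ 0.03098941, -0.01502371, -0.04769648]), 'gripper_force': 0.0, 'opening': 85.29243516204981}
```

View pics/top1.png

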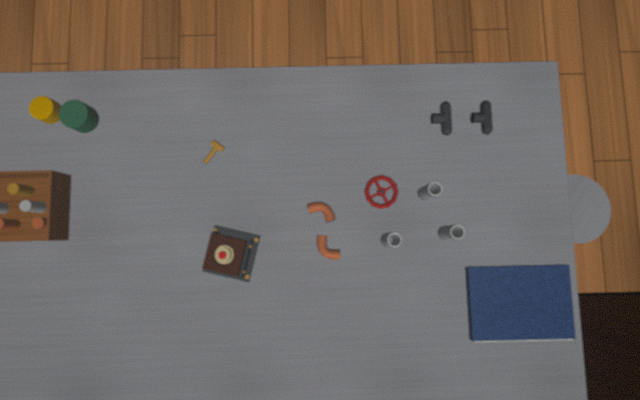

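```bash
python3 - <<'E'
from h import *
from scipy.optimize import least_squares
def circ(p):
    r=least_squares(lambda a:np.hypot(p[:,0]-a[0],p[:,1]-a[1])-a[2],[*p[:,:2].mean(0),15],loss="soft_l1"); return r.x.round(1)
F={}
for c in ("top","scene"):
    f=robot.grab_frame(c); F[c]=f
    for d in robot.cut_out("nipple",c):
        p=pts(f,d["pixels"]); s=p[(p[:,2]>12)&(p[:,2]<80)]; t=p[p[:,2]>85]
        if len(t)>5: print(c,"side",len(s),circ(s),"rim",len(t),circ(t),t.mean(0).round(1),t.min(0).round(0),t.max(0).round(0))
    for d in robot.cut_out("cartridge",c)[:1]:
        p=pts(f,d["pixels"]); 
        for lo,hi in((88,93.5),(95.5,101)):
            t=p[(p[:,2]>lo)&(p[:,2]<hi)]; print(c,lo,len(t),t.mean(0),t.min(0),t.max(0))
    p=pts(f,np.ones((400,640),bool)); t=p[(abs(p[:,2]-80)<2.5)&(abs(p[:,0]-480)<80)&(abs(p[:,1]-80)<80)]
    r=cv2.minAreaRect(t[:,:2].astype(np.float32)); print(c,"housing",len(t),r)
a=F["top"]["pixels"][200:300,180:480];b=F["scene"]["pixels"][150:250,160:460]
cv2.imwrite("pics/crop.png",cv2.resize(np.vstack([a,b])[:,:,::-1],None,fx=2.6,fy=2.6,interpolation=cv2.INTER_CUBIC))
E
```

```text
top side 137 [ 504.  -291.3   14.7] rim 68 [ 504.1 -292.7   14.9] [ 504.9 -293.4   89.3] [ 489. -310.   85.] [ 520. -277.   93.]
top side 201 [ 614.1 -386.8   14.8] rim 73 [ 614.3 -387.7   14.8] [ 614.5 -387.    89.1] [ 600. -404.   85.] [ 629. -371.   93.]
top side 236 [ 517.7 -431.2   14.9] rim 76 [ 517.5 -432.    14.8] [ 517.  -432.5   89.3] [ 501. -447.   85.] [ 532. -416.   93.]
top 88 128 [479.95245641  83.09891681  91.26298403] [463.63742599  67.79899319  88.28051073] [496.16573153 100.8815135   93.46444482]
top 95.5 36 [479.87731987  83.63508545  96.58027747] [472.51302724  75.50491754  95.52300435] [487.54544838  91.07331034  98.296576  ]
top housing 953 ((479.7018127441406, 83.87357330322266), (80.48660278320312, 80.1086654663086), 75.65721130371094)
scene side 266 [ 519.3 -434.7   16.4] rim 64 [ 520.9 -433.7   14.7] [ 526.4 -430.1   88.3] [ 505. -449.   85.] [ 607. -377.   91.]
scene side 294 [ 506.7 -294.5   15.3] rim 57 [ 506.8 -294.2   15.1] [ 508.9 -293.3   87.9] [ 490. -309.   85.] [ 524. -278.   91.]
scene side 338 [ 617.5 -389.4   15.2] rim 63 [ 617.3 -389.2   14.5] [ 618.5 -387.9   88.2] [ 602. -405.   85.] [ 633. -374.   91.]
scene 88 79 [485.19975206  81.81376654  91.31086314] [463.9776248   66.84195222  88.03295445] [499.92502932  97.6291771   93.46666724]
scene 95.5 21 [482.37319099  81.94303555  96.4814649 ] [474.90322317  75.72995405  95.61063872] [491.38499428  89.75276481  98.13460356]
scene housing 542 ((481.6427307128906, 82.19908905029297), (80.27890014648438, 82.91523742675781), 76.03671264648438)
```

View pics/crop.png

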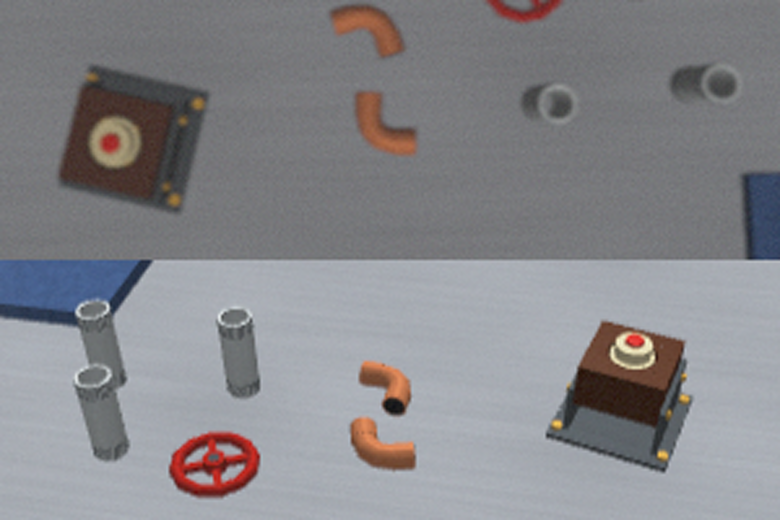

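The top view shows three nipples, at px (392,240), (430,190) and (453,232). In world coordinates they are at about (505,-293), (615,-388) and (518,-432). The nearest to the base is the one at (392,240), 582 mm out, and the crop confirms it is a galvanized tube standing alone. The tees at (442,118) and (482,118) are something else. The housing is at px (230,253), about (480.5,83).

move_arm:
  delta_rot:
    - [0, 0, 0.0575]
    - [0, 0, 0.0575]
    - [0, 0, 0.0575]
    - [0, 0, 0.0575]
    - [0, 0, 0.0575]
    - [0, 0, 0.0575]
    - [0, 0, 0.0575]
    - [0, 0, 0.0575]
    - [0, 0, 0.0575]
    - [0, 0, 0.0575]
  delta_pos:
    - [-0.198, -0.117, 0]
    - [-0.21, -0.092, 0]
    - [-0.22, -0.066, 0]
    - [-0.226, -0.04, 0]
    - [-0.23, -0.012, 0]
    - [-0.229, 0.016, 0]
    - [-0.226, 0.043, 0]
    - [-0.22, 0.07, 0]
    - [-0.21, 0.096, 0]
    - [-0.196, 0.12, 0]
  claw: [100, 100, 100, 100, 100, 100, 100, 100, 100, 100]

```text
t: 2.1
ee_pos: [501.4, 198.9, 239.6]
tcp_rot: [2.225, 2.218, 0.001]
ft_force: [1.2, 0.8, 0.0]
opening: 85.4
gripper_force: 0.0
```

```bash
python3 - <<'E'
from h import *
f=robot.grab_frame("wrist"); save(f,"w1.png")
E=np.linalg.inv(f["extrinsics"]); print(E.round(2), f["intrinsics"])
for n in("cartridge","button","housing"):
    for d in robot.cut_out(n,"wrist")[:2]:
        p=pts(f,d["pixels"]); print(n,d["confidence"],d["bbox"],np.median(p,0) if len(p) else 0)
E
```

```text
[[ 1.0000e+00 -0.0000e+00  0.0000e+00  5.0148e+02]
 [-0.0000e+00 -9.6000e-01 -2.8000e-01  2.7017e+02]
 [ 0.0000e+00  2.8000e-01 -9.6000e-01  3.7464e+02]
 [ 0.0000e+00  0.0000e+00  0.0000e+00  1.0000e+00]] [[289.64620143   0.         317.57989396]
 [  0.         289.64620143 192.73985778]
 [  0.           0.           1.        ]]
cartridge 0.62 [280.9, 260.2, 316.3, 295.1] [480.23599702  90.00800764  91.71231407]
button 0.75 [282.9, 258.6, 317.7, 294.3] [479.87975724  90.23045336  91.75966262]
button 0.51 [292.1, 282.3, 308.0, 290.0] [479.87342484  84.68975125  96.78123654]
housing 0.92 [254.8, 198.4, 357.3, 313.9] [480.85252163 113.77500786  70.62370964]
```

View pics/w1.png

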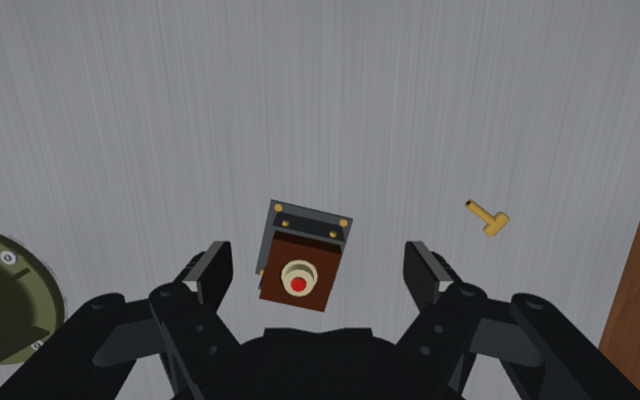

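The wrist view shows the housing at px (305,265) and the red button at (299,284), between the fingers. That fits the (480,84) estimate. Next I move over to the nipple.

move_arm:
  delta_rot:
    - [0, 0, 0]
    - [0, 0, 0]
    - [0, 0, 0]
    - [0, 0, 0]
    - [0, 0, 0]
    - [0, 0, 0]
    - [0, 0, 0]
    - [0, 0, 0]
    - [0, 0, 0]
    - [0, 0, 0.0]
  delta_pos:
    - [-0.245, 0, 0]
    - [-0.245, 0, 0]
    - [-0.245, 0, 0]
    - [-0.245, 0, 0]
    - [-0.245, 0, 0]
    - [-0.245, 0, 0.05]
    - [-0.245, 0, 0.05]
    - [-0.245, 0.005, 0.05]
    - [-0.245, 0.005, 0.05]
    - [-0.245, 0.005, 0]
  claw: [100, 100, 100, 100, 100, 100, 100, 100, 100, 100]

```text
t: 3.3
ee_pos: [503.8, -289.1, 198.0]
tcp_rot: [-2.214, -2.225, -0.0]
ft_force: [0.0, 0.5, 0.3]
opening: 85.1
gripper_force: 0.0
```

```bash
cat >> h.py <<'E'
def proj(f,P):
    P=np.atleast_2d(P); c=P@f["extrinsics"][:3,:3].T+f["extrinsics"][:3,3]; q=c@f["intrinsics"].T; return q[:,:2]/q[:,2:]
def atz(f,uv,z):
    d=np.linalg.inv(f["intrinsics"])@[*uv,1]; E=np.linalg.inv(f["extrinsics"]); d=E[:3,:3]@d; o=E[:3,3]; return o+d*(z-o[2])/d[2]
E
python3 - <<'E'
from h import *
f=robot.grab_frame("wrist"); save(f,"w2.png")
print(robot.state()["ee_pos"],robot.state()["tcp_rot"])
for d in robot.cut_out("nipple","wrist")[:3]:
    m=d["pixels"]; p=pts(f,m); t=p[p[:,2]>86]
    if len(t)>20: print(d["confidence"],d["bbox"],cv2.minEnclosingCircle(t[:,:2].astype(np.float32)),np.percentile(t,[1,99],axis=0))
E
```

```text
[ 504.22532206 -296.52225719  198.50877943] [ 2.21938961  2.21933731 -0.0059491 ]
0.96 [301.2, 162.5, 336.6, 216.4] ((504.139892578125, -293.4954833984375), 16.57777214050293) [[ 488.34120021 -309.02056682   86.09724088]
 [ 519.98873273 -277.54497956   91.88780273]]
0.74 [316.9, 270.3, 348.4, 330.8] ((518.296142578125, -431.7965087890625), 16.352397918701172) [[ 501.98504249 -434.28053734   86.14627973]
 [ 533.32619968 -416.98330427   91.72497801]]
```

View pics/w2.png

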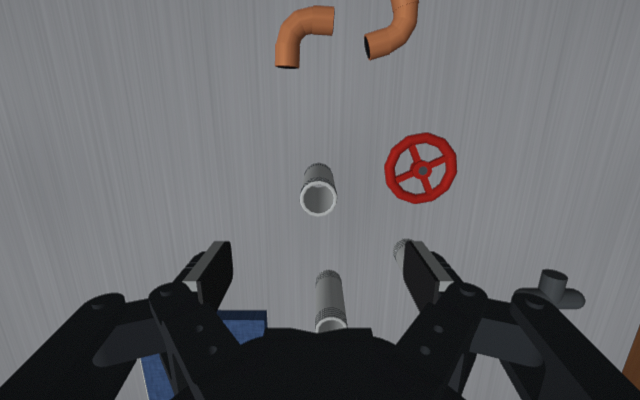

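The wrist view shows the chosen nipple at px (318,197), between the fingers and with clear space around it. The wheel is at (421,168), the second nipple at (330,310). The wrist fit puts the nipple at (504.2,-293.4).

move_arm:
  delta_rot:
    - [0, 0, 0]
    - [0, 0, 0]
    - [0, 0, 0]
    - [0, 0, 0]
    - [0, 0, 0]
    - [0, 0, 0]
    - [0, 0, 0]
    - [0, 0, 0]
    - [0, 0, 0]
    - [0, 0, 0.0]
  delta_pos:
    - [-0.01, 0, 0.05]
    - [0, 0, 0.1]
    - [0, 0, 0.1]
    - [0, 0, 0.1]
    - [0, 0, 0.1]
    - [0, 0, 0.1]
    - [0, 0, 0.1]
    - [0, 0, 0.05]
    - [0, 0, 0.03]
    - [0, 0, 0]
  claw: [100, 100, 100, 100, 100, 100, 100, 100, 100, 100]

```text
t: 4.4
ee_pos: [504.1, -290.2, 52.9]
tcp_rot: [-2.217, -2.224, 0.0]
ft_force: [0.7, -0.2, 0.5]
opening: 85.3
gripper_force: 0.0
```

move_arm:
  delta_rot:
    - [0, 0, 0]
    - [0, 0, 0]
    - [0, 0, 0]
    - [0, 0, 0]
    - [0, 0, 0]
    - [0, 0, 0]
    - [0, 0, 0]
    - [0, 0, 0]
    - [0, 0, 0]
    - [0, 0, 0.0]
  delta_pos:
    - [-0.015, 0, 0.018]
    - [0, 0, 0]
    - [0, 0, 0]
    - [0, 0, 0]
    - [0, 0, 0]
    - [0, 0, 0]
    - [0, 0, 0]
    - [0, 0, 0]
    - [0, 0, 0]
    - [0, 0, 0]
  claw: [100, 100, 100, 20, 20, 20, 20, 20, 20, 20]

```text
t: 5.4
ee_pos: [504.3, -294.6, 50.0]
tcp_rot: [2.219, 2.223, -0.0]
ft_force: [-1.4, 1.3, 4.0]
opening: 31.0
gripper_force: 59.8
```

move_arm:
  delta_rot:
    - [0, 0, 0]
    - [0, 0, 0]
    - [0, 0, 0]
    - [0, 0, 0]
    - [0, 0, 0]
    - [0, 0, 0]
    - [0, 0, 0]
    - [0, 0, 0]
    - [0, 0, 0]
    - [0, 0, 0.0]
  delta_pos:
    - [0, 0, -0.05]
    - [0, 0, -0.15]
    - [0, 0, -0.2]
    - [0, 0, -0.2]
    - [0.1, 0, -0.1]
    - [0.2, 0, 0]
    - [0.2, 0, 0]
    - [0.2, 0, 0]
    - [0.2, 0, 0]
    - [0.1, 0, 0]
  claw: [20, 20, 20, 20, 20, 20, 20, 20, 20, 20]

```text
t: 6.4
ee_pos: [503.2, -91.5, 189.9]
tcp_rot: [-2.216, -2.225, -0.001]
ft_force: [-0.3, -0.5, -1.8]
opening: 31.0
gripper_force: 59.8
```

move_arm:
  delta_rot:
    - [0, 0, 0]
    - [0, 0, 0]
    - [0, 0, 0]
    - [0, 0, 0]
    - [0, 0, 0]
    - [0, 0, 0]
    - [0, 0, 0]
    - [0, 0, 0]
    - [0, 0, 0]
    - [0, 0, 0.0]
  delta_pos:
    - [0.15, -0.02, 0]
    - [0.2, -0.02, 0]
    - [0.2, -0.02, 0]
    - [0.2, -0.02, 0]
    - [0.12, -0.02, 0]
    - [0, -0.02, 0]
    - [0, 0, 0]
    - [0, 0, 0]
    - [0, 0, 0]
    - [0, 0, 0]
  claw: [20, 20, 20, 20, 20, 20, 20, 20, 20, 20]

```text
t: 7.4
ee_pos: [479.8, 78.7, 189.7]
tcp_rot: [2.221, 2.222, -0.0]
ft_force: [-0.2, -0.2, -1.5]
opening: 31.2
gripper_force: 59.7
```

```bash
python3 - <<'E'
from h import *
f=robot.grab_frame("wrist"); save(f,"w3.png")
s=robot.state(); print(s["ee_pos"],s["tcp_rot"],s["ft_force"],s["opening"])
for n in("cartridge","button","housing","nipple"):
    for d in robot.cut_out(n,"wrist")[:2]:
        p=pts(f,d["pixels"]); print(n,d["confidence"],d["bbox"],np.median(p,0) if len(p) else 0)
E
```

```text
[479.80181389  78.80063235 189.71955782] [ 2.22103429e+00  2.22174852e+00 -5.35647495e-05] [ 0.09759127 -0.02924072 -2.15073184] 31.164003538727616
cartridge 0.81 [295.5, 162.9, 339.6, 198.9] [479.40593446  90.85041469  91.81565717]
button 0.77 [305.6, 185.7, 329.8, 195.3] [479.42524198  86.79560842  96.81379958]
housing 0.88 [257.3, 104.7, 384.1, 230.0] [473.95248741 109.52887164  79.65173682]
nipple 0.98 [278.3, 194.2, 359.9, 330.5] [479.61394453  87.84255967 215.69623494]
nipple 0.37 [524.6, 104.7, 581.7, 154.1] [732.4308005  127.26147792  11.43612536]
```

View pics/w3.png

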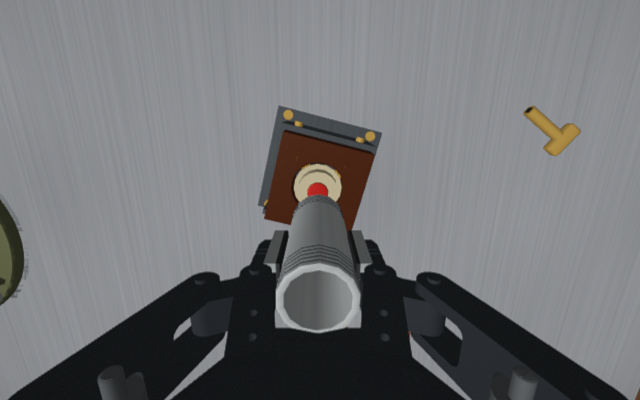

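The wrist view shows the nipple held upright in the pads, its top rim at px (318,297) and its lower end at about (318,200). The button is just beyond it at (318,190). I'll fit both from this same camera.

```bash
python3 - <<'E'
from h import *
from scipy.optimize import least_squares
f=robot.grab_frame("wrist")
d=[x for x in robot.cut_out("nipple","wrist") if x["confidence"]>.8][0]
m=cv2.erode(d["pixels"].astype(np.uint8),np.ones((3,3)))>0
p=pts(f,m); print(p.min(0),p.max(0))
E=np.linalg.inv(f["extrinsics"])[:3,3]
s=p[(p[:,2]<222)&(p[:,2]>143)]
def cyl(a,fixr=None):
    z=s[:,2]-180; return np.hypot(s[:,0]-a[0]-a[2]*z,s[:,1]-a[1]-a[3]*z)-16.7
r=least_squares(cyl,[480,79,0,0],loss="soft_l1"); a=r.x
print("nipple axis z180",a, "at low end z140",a[:2]-40*a[2:], "rms",np.median(abs(r.fun)))
P=pts(f,np.ones((400,640),bool))
t=P[(abs(P[:,2]-80)<2)&(abs(P[:,0]-480)<65)&(abs(P[:,1]-83)<65)]
print("housing",cv2.minAreaRect(t[:,:2].astype(np.float32)))
d=robot.cut_out("cartridge","wrist")[0]; c=pts(f,d["pixels"]); 
t=c[abs(c[:,2]-92)<2]; print("face",len(t),np.percentile(t,[1,50,99],axis=0).round(1))
# neck outline: far edge points fit r=17
b={}
for q in t: 
    k=int(round(q[0])); b[k]=max(b.get(k,-1e9),q[1])
e=np.array([(k,v) for k,v in b.items() if abs(k-480)<15])
r=least_squares(lambda a:np.hypot(e[:,0]-a[0],e[:,1]-a[1])-17,[480,83],loss="soft_l1");print("neck",r.x)
# red button
px=f["pixels"].astype(int); red=(px[...,0]>130)&(px[...,1]<60)&(px[...,2]<60)
red[:, :280]=0; red[:,360:]=0
v,u=np.nonzero(red); print("red",u.min(),u.max(),v.min(),v.max(),"centre x",atz(f,((u.min()+u.max())/2,190),97)[0],"far y",atz(f,(318,v.min()-.5),97)[1]-9)
print(robot.state()["ee_pos"])
E
```

```text
Traceback (most recent call last):
IndexError: list index out of range
```

```bash
cat > fit.py <<'E'
from h import *
from scipy.optimize import least_squares
def fit():
    f=robot.grab_frame("wrist"); P=pts(f,np.ones((400,640),bool)); tc=robot.state()["ee_pos"]
    ds=[x for x in robot.cut_out("nipple","wrist") if x["bbox"][3]>280]
    if ds:
        m=cv2.erode(ds[0]["pixels"].astype(np.uint8),np.ones((3,3)))>0
        p=pts(f,m); s=p[(p[:,2]<tc[2]+32)&(p[:,2]>tc[2]-47)]
        r=least_squares(lambda a:np.hypot(s[:,0]-a[0]-a[2]*(s[:,2]-tc[2]+50),s[:,1]-a[1]-a[3]*(s[:,2]-tc[2]+50))-16.7,[tc[0],tc[1],0,0],loss="soft_l1")
        print("nipple low end",r.x[:2].round(1),"tilt",r.x[2:].round(4),len(s),"med",np.median(abs(r.fun)).round(2),"zmin/max",p[:,2].min(),p[:,2].max())
    t=P[(abs(P[:,2]-80)<2)&(abs(P[:,0]-480)<65)&(abs(P[:,1]-83)<65)]
    print("housing",cv2.minAreaRect(t[:,:2].astype(np.float32)))
    ds=robot.cut_out("cartridge","wrist")
    if ds:
        c=pts(f,ds[0]["pixels"]); t=c[abs(c[:,2]-92)<2]; b={}
        for q in t: k=int(round(q[0])); b[k]=max(b.get(k,-1e9),q[1])
        e=np.array([(k,v) for k,v in b.items() if abs(k-480)<14])
        r=least_squares(lambda a:np.hypot(e[:,0]-a[0],e[:,1]-a[1])-17,[480,83],loss="soft_l1");print("face z",np.median(t[:,2]),"neck",r.x)
    px=f["pixels"].astype(int); red=(px[...,0]>130)&(px[...,1]<70)&(px[...,2]<70); red[:,:280]=0; red[:,360:]=0; red[:150]=0
    v,u=np.nonzero(red)
    if len(v): print("red",u.min(),u.max(),v.min(),v.max(),"x",atz(f,((u.min()+u.max())/2,190),97)[0],"far y-9",atz(f,(318,v.min()-.5),97)[1]-9)
    print("tcp",tc,robot.state()["tcp_rot"]); return f
E
python3 -c "
from fit import *
fit();fit()"
```

```text
nipple low end [479.2  78.2] tilt [0.0195 0.0565] 5256 med 1.58 zmin/max 142.94193087639238 231.78494013165567
housing ((479.60186767578125, 83.48619079589844), (80.35466003417969, 80.26681518554688), 75.71387481689453)
face z 92.08369489461879 neck [479.64594963  83.2519286 ]
red 308 327 184 195 x 479.64370269249343 far y-9 83.13768014734055
tcp [479.65731308  79.46415251 189.70798299] [ 2.21954563e+00  2.22333396e+00 -8.23750107e-06]
nipple low end [479.2  78.4] tilt [0.0192 0.0555] 5242 med 1.59 zmin/max 142.97148170306355 232.07350659099552
housing ((479.534423828125, 83.60713958740234), (80.1495590209961, 80.19090270996094), 75.83566284179688)
face z 92.08776620237009 neck [479.4945124   83.19634853]
red 308 327 184 195 x 479.61552908450375 far y-9 83.26237832215631
tcp [479.60588697  79.5671616  189.69879998] [-2.21946207e+00 -2.22341193e+00  6.26112401e-05]
```

```bash
sed -i 's/s=p\[(p\[:,2\]<tc\[2\]+32)/s=p[(p[:,1]>tc[1]+4)\&(abs(p[:,0]-tc[0])<14)\&(p[:,2]<tc[2]+28)/' fit.py
python3 -c "
from fit import *
fit();fit()" | grep -E "nipple|tcp"
```

```text
nipple low end [479.6  79.8] tilt [-0.0001 -0.0015] 2652 med 0.16 zmin/max 144.10484266904015 231.82345357991136
tcp [479.60020786  79.58494156 189.72159385] [2.21945173e+00 2.22336627e+00 1.26320437e-05]
nipple low end [479.6  79.8] tilt [-0.     -0.0013] 2697 med 0.17 zmin/max 142.1804720824637 231.7895998109433
tcp [479.63825312  79.57411038 189.74716938] [-2.21944579e+00 -2.22340023e+00  2.29733126e-05]
```

The nipple hangs straight, with its axis at (479.6,79.8). The cartridge is at (479.6,83.3) with its face at z 92. I shift +3.5 mm in y and go down to just above the face.

move_arm:
  delta_rot:
    - [0, 0, 0]
    - [0, 0, 0]
    - [0, 0, 0]
    - [0, 0, 0]
    - [0, 0, 0]
    - [0, 0, 0]
    - [0, 0, 0]
    - [0, 0, 0]
    - [0, 0, 0]
    - [0, 0, 0.0]
  delta_pos:
    - [0.0175, 0, 0]
    - [0, 0, 0.04]
    - [0, 0, 0.06]
    - [0, 0, 0.05]
    - [0, 0, 0.03]
    - [0, 0, 0]
    - [0, 0, 0]
    - [0, 0, 0]
    - [0, 0, 0]
    - [0, 0, 0]
  claw: [20, 20, 20, 20, 20, 20, 20, 20, 20, 20]

```text
t: 9.35
ee_pos: [479.9, 83.1, 154.1]
tcp_rot: [2.219, 2.223, 0.001]
ft_force: [0.4, -1.2, -2.3]
opening: 31.2
gripper_force: 59.7
```

```bash
python3 -c "
from fit import *
f=fit(); save(f,'w4.png',(220,90,420,240),4); print(robot.state()['ft_force'])
f=robot.grab_frame('scene'); save(f,'s4.png',(360,110,440,240),4)
"
```

```text
nipple low end [480.   83.3] tilt [-0.0018 -0.0013] 2629 med 0.16 zmin/max 109.23340230023544 196.42659562321165
housing ((479.57598876953125, 83.35246276855469), (80.6330337524414, 80.22479248046875), 75.75640106201172)
face z 91.95608639633244 neck [479.5418387   83.32629261]
tcp [479.80782116  83.06880245 154.00500286] [2.21937977e+00 2.22325763e+00 4.76103172e-04]
[ 0.24434062  0.7026773  -1.92073094]
```

View pics/w4.png

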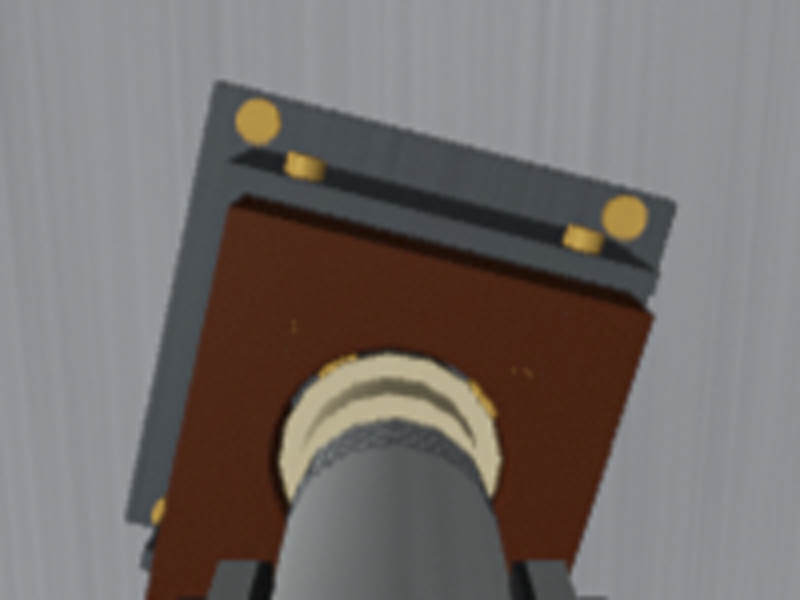

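View pics/s4.png

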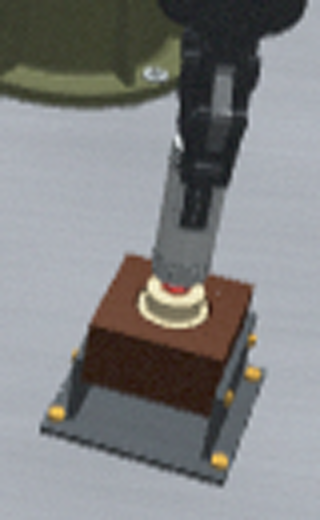

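Nipple and cartridge are coaxial to within 0.5 mm in the crop, and the scene view shows the nipple end right over the button. Now I go down to contact.

move_arm:
  delta_rot:
    - [0, 0, 0]
    - [0, 0, 0]
    - [0, 0, 0]
    - [0, 0, 0]
    - [0, 0, 0]
    - [0, 0, 0]
    - [0, 0, 0]
    - [0, 0, 0]
    - [0, 0, 0]
    - [0, 0, 0.0]
  delta_pos:
    - [0, -0.001, 0.015]
    - [0, 0, 0.015]
    - [0, 0, 0.01]
    - [0, 0, 0.005]
    - [0, 0, 0.005]
    - [0, 0, 0.005]
    - [0, 0, 0.005]
    - [0, 0, 0.005]
    - [0, 0, 0]
    - [0, 0, 0]
  claw: [20, 20, 20, 20, 20, 20, 20, 20, 20, 20]

```text
t: 10.55
ee_pos: [479.7, 83.1, 141.0]
tcp_rot: [2.219, 2.223, 0.001]
ft_force: [-0.3, -1.3, 3.1]
opening: 31.3
gripper_force: 60.3
```

move_arm:
  delta_rot:
    - [0, 0, 0]
    - [0, 0, 0]
    - [0, 0, 0]
    - [0, 0, 0]
    - [0, 0, 0]
    - [0, 0, 0]
    - [0, 0, 0]
    - [0, 0, 0]
    - [0, 0, 0]
    - [0, 0, 0.0]
  delta_pos:
    - [0, 0, 0.005]
    - [0, 0, 0.005]
    - [0, 0, 0.005]
    - [0, 0, 0.005]
    - [0, 0, 0]
    - [0, 0, 0]
    - [0, 0, 0]
    - [0, 0, 0]
    - [0, 0, 0]
    - [0, 0, 0]
  claw: [20, 20, 20, 20, 20, 20, 20, 20, 20, 20]

```text
t: 11.55
ee_pos: [480.3, 83.2, 137.8]
tcp_rot: [2.219, 2.222, 0.003]
ft_force: [-1.6, -0.9, 7.8]
opening: 31.1
gripper_force: 61.0
```

move_arm:
  delta_rot:
    - [0, 0, 0]
    - [0, 0, 0]
    - [0, 0, 0]
    - [0, 0, 0]
    - [0, 0, 0]
    - [0, 0, 0]
    - [0, 0, 0]
    - [0, 0, 0]
    - [0, 0, 0]
    - [0, 0, 0.0]
  delta_pos:
    - [0, 0, 0.005]
    - [0, 0, 0.005]
    - [0, 0, 0.005]
    - [0, 0, 0.005]
    - [0, 0, 0]
    - [0, 0, 0]
    - [0, 0, 0]
    - [0, 0, 0]
    - [0, 0, 0]
    - [0, 0, 0]
  claw: [20, 20, 20, 20, 20, 20, 20, 20, 20, 20]

```text
t: 12.55
ee_pos: [479.4, 83.0, 132.7]
tcp_rot: [2.22, 2.223, -0.0]
ft_force: [-0.3, 0.3, -2.1]
opening: 31.2
gripper_force: 59.9
```

move_arm:
  delta_rot:
    - [0, 0, 0]
    - [0, 0, 0]
    - [0, 0, 0]
    - [0, 0, 0]
    - [0, 0, 0]
    - [0, 0, 0]
    - [0, 0, 0]
    - [0, 0, 0]
    - [0, 0, 0]
    - [0, 0, 0.0]
  delta_pos:
    - [0, 0, 0.0025]
    - [0, 0, 0.0025]
    - [0, 0, 0.0025]
    - [0, 0, 0.0025]
    - [0, 0, 0]
    - [0, 0, 0]
    - [0, 0, 0]
    - [0, 0, 0]
    - [0, 0, 0]
    - [0, 0, 0]
  claw: [20, 20, 20, 20, 20, 20, 20, 20, 20, 20]

```text
t: 13.55
ee_pos: [479.5, 83.1, 131.3]
tcp_rot: [2.219, 2.223, 0.001]
ft_force: [-1.8, -0.9, 4.5]
opening: 31.3
gripper_force: 60.5
```

move_arm:
  delta_rot:
    - [0, 0, 0]
    - [0, 0, 0]
    - [0, 0, 0]
    - [0, 0, 0]
    - [0, 0, 0]
    - [0, 0, 0]
    - [0, 0, 0]
    - [0, 0, 0]
    - [0, 0, 0]
    - [0, 0, 0.0]
  delta_pos:
    - [0, 0, 0.0025]
    - [0, 0, 0.0025]
    - [0, 0, 0]
    - [0, 0, 0]
    - [0, 0, 0]
    - [0, 0, 0]
    - [0, 0, 0]
    - [0, 0, 0]
    - [0, 0, 0]
    - [0, 0, 0]
  claw: [20, 20, 20, 20, 20, 20, 20, 20, 20, 20]

```text
t: 14.55
ee_pos: [479.6, 83.0, 130.7]
tcp_rot: [2.219, 2.223, 0.001]
ft_force: [-3.0, -0.1, 9.3]
opening: 31.1
gripper_force: 61.0
```

move_arm:
  delta_rot:
    - [0, 0, 0]
    - [0, 0, 0]
    - [0, 0, 0]
    - [0, 0, 0]
    - [0, 0, 0]
    - [0, 0, 0]
    - [0, 0, 0]
    - [0, 0, 0]
    - [0, 0, 0]
    - [0, 0, 0.0]
  delta_pos:
    - [0, 0, 0.003]
    - [0, 0, 0.003]
    - [0, 0, 0]
    - [0, 0, 0]
    - [0, 0, 0]
    - [0, 0, 0]
    - [0, 0, 0]
    - [0, 0, 0]
    - [0, 0, 0]
    - [0, 0, 0]
  claw: [20, 20, 20, 20, 20, 20, 20, 20, 20, 20]

```text
t: 15.55
ee_pos: [479.6, 83.1, 130.1]
tcp_rot: [2.219, 2.223, 0.001]
ft_force: [-4.8, -0.9, 15.3]
opening: 31.6
gripper_force: 61.6
```

```bash
python3 -c "
from fit import *
for i in range(3): robot.grab_frame('wrist'); print(robot.state()['ft_force'],robot.state()['ee_pos'])
"
```

```text
[-5.3944034   0.18882147 14.70348662] [479.63143658  83.09513923 130.09353109]
[-4.85571486 -0.86406128 14.58879687] [479.62442459  83.07432722 130.11187077]
[-5.34118801 -0.98960529 14.89801802] [479.58150921  83.09904248 130.07219543]
```

The contact force is about 17 N, counting the 2 N weight offset. I hold it there.

move_arm:
  delta_rot:
    - [0, 0, 0]
    - [0, 0, 0]
    - [0, 0, 0]
    - [0, 0, 0]
    - [0, 0, 0]
    - [0, 0, 0]
    - [0, 0, 0]
    - [0, 0, 0]
    - [0, 0, 0]
    - [0, 0, 0.0]
  delta_pos:
    - [0, 0, 0]
    - [0, 0, 0]
    - [0, 0, 0]
    - [0, 0, 0]
    - [0, 0, 0]
    - [0, 0, 0]
    - [0, 0, 0]
    - [0, 0, 0]
    - [0, 0, 0]
    - [0, 0, 0]
  claw: [20, 20, 20, 20, 20, 20, 20, 20, 20, 20]

```text
t: 16.7
ee_pos: [479.6, 83.1, 130.1]
tcp_rot: [2.219, 2.223, 0.001]
ft_force: [-5.4, -1.0, 14.7]
opening: 31.6
gripper_force: 61.6
```

move_arm:
  delta_rot:
    - [0, 0, 0]
    - [0, 0, 0]
    - [0, 0, 0]
    - [0, 0, 0]
    - [0, 0, 0]
    - [0, 0, 0]
    - [0, 0, 0]
    - [0, 0, 0]
    - [0, 0, 0]
    - [0, 0, 0.0]
  delta_pos:
    - [0, 0, 0]
    - [0, 0, 0]
    - [0, 0, 0]
    - [0, 0, 0]
    - [0, 0, 0]
    - [0, 0, 0]
    - [0, 0, 0]
    - [0, 0, 0]
    - [0, 0, 0]
    - [0, 0, 0]
  claw: [20, 20, 20, 20, 20, 20, 20, 20, 20, 20]

```text
t: 17.7
ee_pos: [479.6, 83.1, 130.1]
tcp_rot: [2.219, 2.223, 0.001]
ft_force: [-5.3, 0.1, 15.9]
opening: 31.5
gripper_force: 61.6
```

move_arm:
  delta_rot:
    - [0, 0, 0]
    - [0, 0, 0]
    - [0, 0, 0]
    - [0, 0, 0]
    - [0, 0, 0]
    - [0, 0, 0]
    - [0, 0, 0]
    - [0, 0, 0]
    - [0, 0, 0]
    - [0, 0, 0.0]
  delta_pos:
    - [0, 0, -0.01]
    - [0, 0, -0.01]
    - [0, 0, -0.02]
    - [0, 0, -0.04]
    - [0, 0, -0.08]
    - [0, 0, -0.1]
    - [0, 0, -0.05]
    - [0, 0, -0.03]
    - [0, 0, 0]
    - [0, 0, 0]
  claw: [20, 20, 20, 20, 20, 20, 20, 20, 20, 20]

```text
t: 18.7
ee_pos: [479.1, 83.0, 195.9]
tcp_rot: [-2.219, -2.223, 0.001]
ft_force: [0.3, 0.1, -2.2]
opening: 31.4
gripper_force: 59.8
```

```bash
python3 -c "
from fit import *
f=fit(); save(f,'w5.png',(220,90,420,240),4)
P=pts(f,np.ones((400,640),bool)); 
i=(np.hypot(P[:,0]-479.6,P[:,1]-92)<6); print('cart z',np.percentile(P[i,2],[5,50,95]))
print(robot.state()['ft_force'])
f=robot.grab_frame('scene')
for d in robot.cut_out('cartridge','scene'): p=pts(f,d['pixels']); print(d['confidence'],d['bbox'],np.percentile(p[:,2],[5,50,95]))
"
```

```text
nipple low end [479.   83.2] tilt [ 0.0007 -0.001 ] 2660 med 0.17 zmin/max 149.52906088009163 238.318580374289
housing ((479.51800537109375, 83.50688934326172), (80.49264526367188, 80.2009048461914), 75.880859375)Traceback (most recent call last):
  File "<string>", line 3, in <module>
    f=fit(); save(f,'w5.png',(220,90,420,240),4)
  File "fit.py", line 18, in fit
    r=least_squares(lambda a:np.hypot(e[:,0]-a[0],e[:,1]-a[1])-17,[480,83],loss="soft_l1");print("face z",np.median(t[:,2]),"neck",r.x)
    return func(*args, **kwargs)
    vector_fun = VectorFunction(
        fun_wrapped,
    ...<6 lines>...
        workers=workers
    )
    self._update_fun()
    ~~~~~~~~~~~~~~~~^^
    self.f = self.fun_wrapped(xp_copy(self.x))
             ~~~~~~~~~~~~~~~~^^^^^^^^^^^^^^^^^
    return np.atleast_1d(self.fun(x))
                         ~~~~~~~~^^^
    return self.f(x, *self.args, **self.kwargs)
           ~~~~~~^^^^^^^^^^^^^^^^^^^^^^^^^^^^^^
  File "fit.py", line 18, in <lambda>
    r=least_squares(lambda a:np.hypot(e[:,0]-a[0],e[:,1]-a[1])-17,[480,83],loss="soft_l1");print("face z",np.median(t[:,2]),"neck",r.x)
                                      ~^^^^^
IndexError: too many indices for array: array is 1-dimensional, but 2 were indexed
```

```bash
python3 -c "
from h import *
for c in ('wrist','scene'):
  f=robot.grab_frame(c)
  if c=='wrist': save(f,'w5.png',(220,90,420,240),4)
  for d in robot.cut_out('cartridge',c)[:2]: p=pts(f,d['pixels']); print(c,d['confidence'],d['bbox'],np.percentile(p[:,2],[5,25,50,75,95]).round(1))
print(robot.state()['ft_force'],robot.state()['ee_pos'])
"
```

```text
wrist 0.72 [297.6, 163.7, 341.9, 201.1] [68.9 75.4 82.2 83.2 87.7]
scene 0.42 [394.9, 180.8, 411.8, 193.2] [73.7 80.2 81.9 83.4 87.2]
[ 0.34242452 -0.02108342 -1.09237981] [479.20355078  82.99504679 196.16065763]
```

View pics/w5.png

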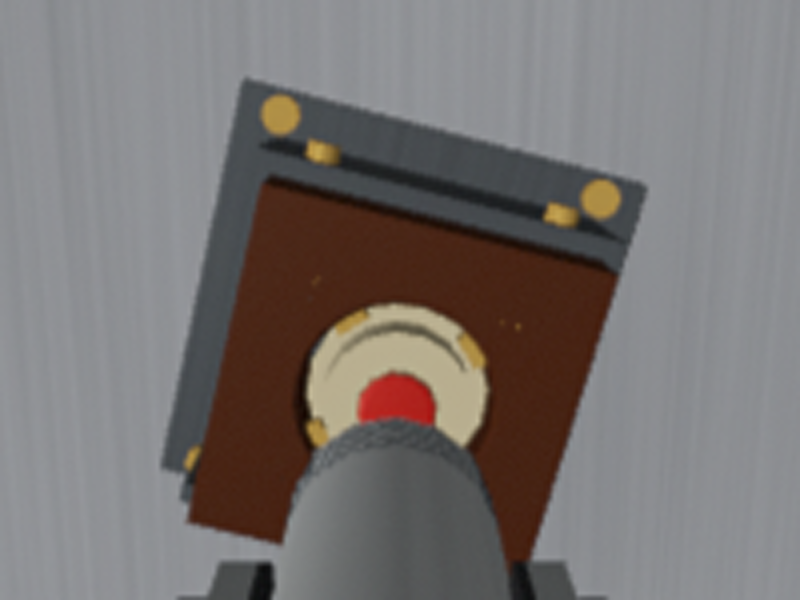

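The cartridge sits under the brass catches: three of them overlap the flange, at crop px (352,322), (470,350) and (317,432). The button is untouched. I'll stand the nipple on the free bench at about y=230.

move_arm:
  delta_rot:
    - [0, 0, 0]
    - [0, 0, 0]
    - [0, 0, 0]
    - [0, 0, 0]
    - [0, 0, 0]
    - [0, 0, 0]
    - [0, 0, 0]
    - [0, 0, 0]
    - [0, 0, 0]
    - [0, 0, 0.0]
  delta_pos:
    - [0.06, 0, 0]
    - [0.15, 0, 0]
    - [0.2, 0, 0]
    - [0.2, 0, 0]
    - [0.1, 0, 0]
    - [0.04, 0, 0.1]
    - [0, 0, 0.15]
    - [0, 0, 0.15]
    - [0, 0, 0.1]
    - [0, 0, 0.05]
  claw: [20, 20, 20, 20, 20, 20, 20, 20, 20, 20]

```text
t: 20.05
ee_pos: [477.6, 233.3, 84.4]
tcp_rot: [-2.218, -2.223, 0.004]
ft_force: [-0.1, -0.2, -2.2]
opening: 31.3
gripper_force: 59.8
```

move_arm:
  delta_rot:
    - [0, 0, 0]
    - [0, 0, 0]
    - [0, 0, 0]
    - [0, 0, 0]
    - [0, 0, 0]
    - [0, 0, 0]
    - [0, 0, 0]
    - [0, 0, 0]
    - [0, 0, 0]
    - [0, 0, 0.0]
  delta_pos:
    - [0, 0, 0.04]
    - [0, 0, 0.04]
    - [0, 0, 0.03]
    - [0, 0, 0.02]
    - [0, 0, 0.01]
    - [0, 0, 0.01]
    - [0, 0, 0.005]
    - [0, 0, 0]
    - [0, 0, 0]
    - [0, 0, 0]
  claw: [20, 20, 20, 20, 20, 20, 20, 20, 20, 20]

```text
t: 21.05
ee_pos: [479.3, 233.1, 55.7]
tcp_rot: [2.219, 2.223, 0.0]
ft_force: [-0.8, 0.3, -2.8]
opening: 31.2
gripper_force: 59.8
```

move_arm:
  delta_rot:
    - [0, 0, 0]
    - [0, 0, 0]
    - [0, 0, 0]
    - [0, 0, 0]
    - [0, 0, 0]
    - [0, 0, 0]
    - [0, 0, 0]
    - [0, 0, 0]
    - [0, 0, 0]
    - [0, 0, 0.0]
  delta_pos:
    - [0, 0, 0.006]
    - [0, 0, 0.006]
    - [0, 0, 0.006]
    - [0, 0, 0.006]
    - [0, 0, 0.004]
    - [0, 0, 0]
    - [0, 0, 0]
    - [0, 0, 0]
    - [0, 0, 0]
    - [0, 0, 0]
  claw: [20, 20, 20, 20, 20, 20, 20, 20, 20, 20]

```text
t: 22.05
ee_pos: [479.1, 233.0, 50.0]
tcp_rot: [-2.22, -2.223, 0.0]
ft_force: [-1.1, -1.0, 2.8]
opening: 31.1
gripper_force: 60.1
```

move_arm:
  delta_rot:
    - [0, 0, 0]
    - [0, 0, 0]
    - [0, 0, 0]
    - [0, 0, 0]
    - [0, 0, 0]
    - [0, 0, 0]
    - [0, 0, 0]
    - [0, 0, 0]
    - [0, 0, 0]
    - [0, 0, 0.0]
  delta_pos:
    - [0, 0, 0]
    - [0, 0, 0]
    - [0, 0, 0]
    - [0, 0, 0]
    - [0, 0, 0]
    - [0, 0, 0]
    - [0, 0, 0]
    - [0, 0, 0]
    - [0, 0, 0]
    - [0, 0, 0]
  claw: [60, 80, 100, 100, 100, 100, 100, 100, 100, 100]

```text
t: 23.05
ee_pos: [479.1, 233.0, 49.9]
tcp_rot: [2.219, 2.223, -0.0]
ft_force: [0.1, 0.0, -0.2]
opening: 85.5
gripper_force: 0.0
```

move_arm:
  delta_rot:
    - [0, 0, 0]
    - [0, 0, 0]
    - [0, 0, 0]
    - [0, 0, 0]
    - [0, 0, 0]
    - [0, 0, 0]
    - [0, 0, 0]
    - [0, 0, 0]
    - [0, 0, 0]
    - [0, 0, 0.0]
  delta_pos:
    - [0, 0, -0.04]
    - [0, 0, -0.08]
    - [0, 0, -0.1]
    - [0, 0, -0.15]
    - [0, 0, -0.15]
    - [0, 0, -0.15]
    - [0, 0, -0.1]
    - [0, 0, -0.05]
    - [0, 0, 0]
    - [0, 0, 0]
  claw: [100, 100, 100, 100, 100, 100, 100, 100, 100, 100]

```text
t: 24.05
ee_pos: [478.8, 232.8, 213.2]
tcp_rot: [-2.219, -2.223, 0.001]
ft_force: [-0.2, -0.0, -0.1]
opening: 85.3
gripper_force: 0.0
```

```bash
python3 -c "
from h import *
f=robot.grab_frame('scene'); save(f,'s6.png',(160,100,560,330),2)
for n in('nipple','elbow_a','wheel','key','cartridge'):
  for d in robot.cut_out(n,'scene'): p=pts(f,d['pixels']); print(n,round(d['confidence'],2),np.median(p,0).round(0),np.percentile(p[:,2],[2,98]).round(0))
s=robot.state();print(s['t'],s['ee_pos'],s['ft_force'],s['opening'])
"
```

```text
nipple 0.77 [ 529. -427.   64.] [ 0. 90.]
nipple 0.65 [ 627. -385.   51.] [-1. 89.]
nipple 0.62 [494. 229.  56.] [ 3. 90.]
elbow_a 0.82 [ 490. -142.   21.] [ 7. 26.]
elbow_a 0.78 [ 591. -138.   21.] [ 6. 26.]
elbow_a 0.21 [ 627. -284.    9.] [-1. 15.]
wheel 0.83 [ 627. -283.   10.] [ 2. 15.]
wheel 0.59 [ 591. -137.   21.] [ 7. 26.]
key 0.5 [741. 124.  11.] [ 1. 14.]
cartridge 0.53 [488.  82.  82.] [72. 88.]
24.35 [478.69834483 232.82255197 213.04529671] [ 0.12288864  0.42141534 -0.23827006] 85.39788032037052
```

View pics/s6.png

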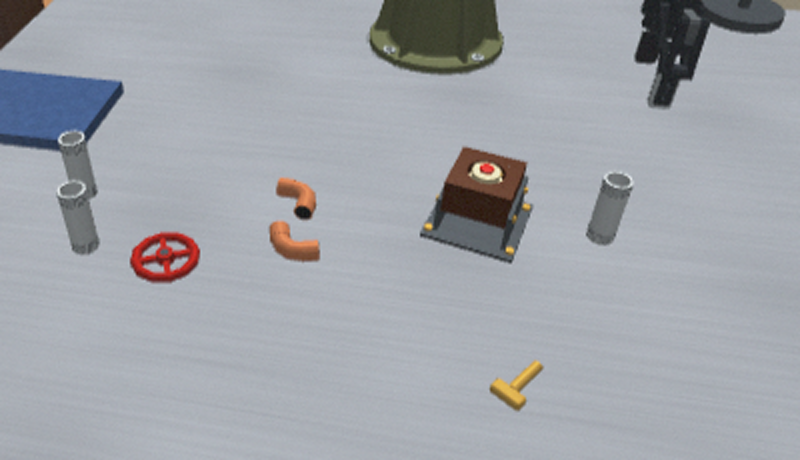

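The nipple stands upright at px (610,207), the cartridge is seated flush at (487,170), and the bystanders have not moved. The gripper is clear.

```bash
python3 -c "
from plant import robot
print(robot.hand_in())"
```

```text
the job is handed in; nothing more can be done
None
```

I pressed the cartridge in until it clicked under the catches, held it at about 17 N for over 2 s, stood the nipple upright on the bench at about (479, 233), left the bystanders undisturbed, and handed in the job at about 24 s of the 64 s allowed.

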